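Knock off the tea strainer and hold it over the mug

ROBOT

A 6-joint arm with a two-finger parallel gripper is mounted at the origin on a cart in front of the work surface, level with it; the furniture and walls round the work are solid. World frame = base frame: x ahead of the robot, y to its left, z up, the work surface at z = 0. Lengths are in mm, angles in degrees, forces in N, time in s.
With the tool pointing down it reaches from about 300 to 850 mm from the base axis. Payload 4.2 kg.
Tool frame: the origin (TCP) lies at the very end of the fingers, on their centre line; the grasp point (between the pads) lies 19 mm behind it; z points along the fingers, y is the line along which they close (so a half turn about z gives the same grasp; the last joint's range is limited). The gripper opens to 91 mm and grips with 3 to 60 N. Pads are 32 mm wide; open, the fingers measure 118 mm over their backs; the gripper's body (76 mm by 178 mm) begins 60 mm behind the grasp point.
Start: joints at [-71.276, 18.312, 89.639, -0, 72.044, -1.146], TCP at [195.441, -540.783, 213.976] pointing down, gripper open.
Joint ranges: [-177.97, 177.97], [-48.28, 115.42], [12.27, 149.76], [-77.06, 257.06], [2.81, 150.46], [-146.56, 146.56]. Speed limits (degrees/s): [147.25, 147.25, 180, 180, 180, 180].

INTERFACE

Orientations are given as [roll, pitch, yaw] about the fixed x, y, z axes, in that order (R = Rz(yaw) Ry(pitch) Rx(roll)).
In Python, from workcell import * gives the robot as it stands.
- The arm moves only by the tool move_arm, never from a script. Its argument "motion" is a list of rows, each a list of 3 entries, a list of its own where there are three numbers: the finger opening in mm, from 0 to 91.2, then the shift along the world's x, y, z in units of 25 mm (1.0 is 25 mm), then the turn, a rotation vector about the world's x, y, z in units of 4 degrees (1.0 is 4 degrees). In form: [[grip, [x, y, z], [ax, ay, az]], ...]. A call has 1 to 20 rows; each row shifts and turns the commanded pose from where the row before left it; what a row does not reach is not made up. A row lasts 1/12 s, in which the tool goes at most 41.7 mm and 7.16 degrees, less where a joint would pass 70% of its speed; a pose out of reach is approached as far as the arm can. A call with a number of a shift or a turn outside -1 to 1 is refused whole. A call with a gripper value outside its range is refused whole. The fingers move at their own pace and stop on an object; "grip_force" is the grip in N (left out, the last holds). Time passes only in rows, so rows that do not move let the fingers close. It gives the time, the measured TCP pose, the force, the opening and the grip force at its end, in the units of the state.
- state(): the state, without advancing time (a new reading comes with each control period).
- grab_frame(name): name is "scene" or "side" or "wrist"; returns the picture (420x560x3 uint8, blue, green, red); there is no depth.
- camera_info(name): a dict with "fx", "fy", "cx", "cy" (pixels), "k1" (the pictures are not rectified: a ray, as slopes to the right and down, at radius r is drawn at 1 + k1 r^2 times it, then the intrinsics apply), "rvec" (rotation vector, rad) and "tvec" (3), from world to camera coordinates, as OpenCV has them. Camera axes: x right, y down, z forward; pixel columns grow to the right and rows downward; lengths in mm; the calibration is good to about 2 mm. A picture is of the moment at which its call begins: read the wrist's pose just before it. camera_info takes no time and is no camera call; for the wrist camera it gives the pose at the moment of the call.
- job_done(): hands the job in; it is judged then, once.
The state is a dict: "time_s": time; "qpos": joint angles; "qvel": joint speeds; "effort": joint torques, N m; "ee_pos": TCP position; "ee_rot": TCP orientation; "force": force on the tool from outside, world axes, zero at the start; "torque": the same for the moment, N m; "gripper_width": finger opening in mm; "gripper_force": force on a finger pad.
Only numpy, scipy, OpenCV 4.12 (cv2) and the standard library are available. Lean on these libraries where they do the work, as an engineer would, in place of code of your own. Each camera call takes 0.05 s, during which the arm holds its last target. There are 200 camera calls.

TASK

The tea strainer has just been rinsed: lift it out of its dish by the handle and knock it gently against the sprung pad of the knock stand, first with the nose of its rim (the side away from the handle), then, turned a quarter, with one side of its rim, each time pushing the pad in by about a centimetre for a moment. Then carry it over the row of jars and finish still holding it, level and still, centred over the mug (not the glass) with its underside about 15 mm above the mug's mouth and touching nothing, so that I can pour the tea through it. Do not shift the mug, the glass, the jars or the shaker.

Things in the scene. Friction and masses are not known exactly. Their poses are not given: they have to be found in the camera images.
- strainer_rim (a point): Tea strainer: point on the axis of its round steel basket, mid-thickness of its flat rim (84 mm across, 4 thick). Underside 30 mm below, 32 mm across, widening to 66 under the rim. x points from handle to nose (far side of rim), y left, z up. About 100 g. At the start it hangs in a loose white dish, 80 mm across, 40 high, point 42 mm up, handle free, roughly towards the robot; lifts straight out.
- strainer_grip (a point): Centre of the strainer's straight wooden handle grip, 100 mm behind strainer_rim (along its -x) and level with it: 84 mm long (along x), 16 mm wide (along y), 14 mm high. Same axes as strainer_rim.
- strainer: The whole strainer; its origin is the centre of the basket's underside, 30 mm below strainer_rim, same axes.
- knock_stand: Knock stand of bare steel, fixed: tray 130 x 120 mm with a rim 12 mm high and at its back an upright bent bracket 90 mm wide, 108 high, behind the pad. Origin on the worktop under the tray. x points from the open front (roughly the robot's side) to the bracket and is the way the pad gives; y along the pad; z up.
- pad_face (a point): Centre of the front face of the black rubber pad on the knock stand, 75 mm above the worktop; the pad is 76 mm wide (along y of the knock stand) and 44 mm high. The face looks along -x of the knock stand.
- knock_pad (a joint): How far the pad is pushed in, in m: 0 at rest, 0.02 at its stop. It is on a soft spring, 120 N/m, and comes back by itself. A knock counts once the strainer pushes it in beyond 0.004.
- mug_mouth (a point): White mug with dots and a handle, loose: centre of its round mouth, at rim height, 93 mm above the worktop. 78 mm across outside, about 68 mm inside. The handle sticks out 75 mm from this point along this frame's -y; z up.
- mug: The same mug; its origin is at its underside, 17.5 mm off the cup's axis towards the handle; axes as mug_mouth.
- glass_mid (a point): Plain drinking glass without a handle, loose, 77 mm across and 89 mm high: its centre, half-way up. It is not the target; leave it.
- lidded_jar_mid (a point): Empty clear jar with a red screw lid, 65 mm across, 99 mm high, loose: its centre. One of three obstacles in a row between the knock stand and the mug; leave it.
- shaker_mid (a point): Small table shaker, 44 mm across, 90 mm high, loose: its centre. Obstacle; leave it.
- spice_jar_mid (a point): Spice jar with a screw cap, 45 mm across, 100 mm high, loose: its centre. Obstacle; leave it.
- glass: The glass, origin at its underside.
- lidded_jar: The lidded jar, origin at its underside.
- shaker: The shaker, origin at its underside.
- spice_jar: The spice jar, origin at its underside.

How it is judged:
By the outcome, as a careful person would: the job done as asked, in the order asked, and still so for the second after the job is handed in, while the arm keeps its last pose, push and grip.
It also fails if it takes over 61 s, if anything falls off the work surface, if the arm or the gripper's body presses on something with over 40 N, if the wrist force passes 120 N, or if a joint passes its speed limit or range.

## Working session

There is one attempt and no reset: what is moved stays moved. The work goes in short steps, Python scripts to look and compute and a tool call to move; the robot and the scene stay as the last step left them, time stands still between calls to the robot, and variables do not carry over. Pictures are saved under pics/ and viewed, at most 13 in all, crops included, and the job is handed in when it is done.

Besides the shell and the picture viewer there is one more tool, called as a command line: name --argument value ..., lists and objects as JSON in quotes. move_arm: Moves the arm, as the interface text tells. Shifts and turns lie within -1 to 1; 1 stands for 25 mm of shift or 4 degrees of turn. Its arguments: {"type":"object","properties":{"motion":{"type":"array","items":{"type":"array"}},"grip_force":{"type":"number"}},"required":["motion"]}

```bash
mkdir -p pics
cat > h.py <<'E'
from workcell import *
import numpy as np, cv2
def cam(n):
    c=camera_info(n); R=cv2.Rodrigues(np.array(c["rvec"],float))[0]; t=np.array(c["tvec"],float).ravel(); return c,R,t
def ray(ci,u,v):
    c,R,t=ci; x=np.array([(u-c["cx"])/c["fx"],(v-c["cy"])/c["fy"]]); y=x.copy()
    for _ in range(20): y=x/(1+c["k1"]*(y@y))
    return -R.T@t, R.T@np.array([y[0],y[1],1.])
def onz(ci,u,v,z):
    o,d=ray(ci,u,v); return o+d*(z-o[2])/d[2]
def proj(ci,P):
    c,R,t=ci; p=R@np.array(P,float)+t; a=p[:2]/p[2]; a=a*(1+c["k1"]*(a@a)); return np.array([a[0]*c["fx"]+c["cx"],a[1]*c["fy"]+c["cy"]])
E
python3 - <<'E'
from h import *
print(state())
for n in("scene","side"):
    im=grab_frame(n); cv2.imwrite(f"pics/{n}0.png",im); np.save(f"{n}.npy",im); ci=cam(n); print(n,-ci[1].T@ci[2],ci[1][2],ci[0]["fx"])
E
```

```text
{'time_s': 0.0, 'qpos': array([-7.12747395e+01,  1.83529448e+01,  8.97065291e+01, -1.97760930e-04,
        7.20427496e+01, -1.14477543e+00]), 'qvel': array([-0.01318768, -0.01699065, -0.08352624, -0.03914393,  0.02410902,
        0.01736603]), 'effort': array([ 2.09067301e-03, -4.12461019e+01, -2.31976408e+01,  7.29205948e-02,
        4.57879307e-02, -1.50719607e-04]), 'ee_pos': array([ 195.28554449, -540.29109329,  213.10637017]), 'ee_rot': array([-1.79897793e+02, -1.85431835e-03,  1.98700955e+01]), 'force': array([ 0.16186016, -0.05431971, -0.32705281]), 'torque': array([-0.02413633, -0.04828724,  0.0017915 ]), 'gripper_force': 0.0, 'gripper_width': 91.22968512115895}
scene [  296.79010655 -1023.85996536   611.18121795] [ 0.22867305  0.86634818 -0.44401517] 507.0100043906115
side [  630.29300185 -1074.14511378   928.46900924] [-0.06995989  0.78583181 -0.61447048] 496.4355985117404
```

View pics/scene0.png

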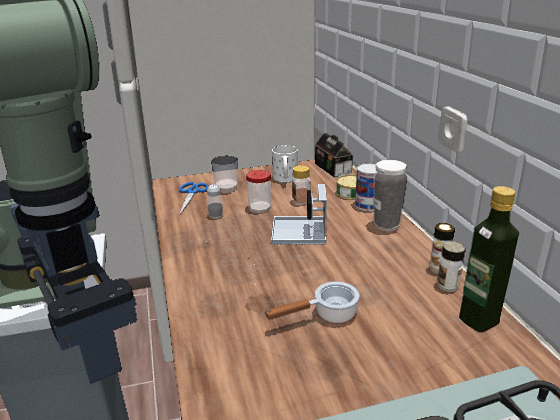

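View pics/side0.png

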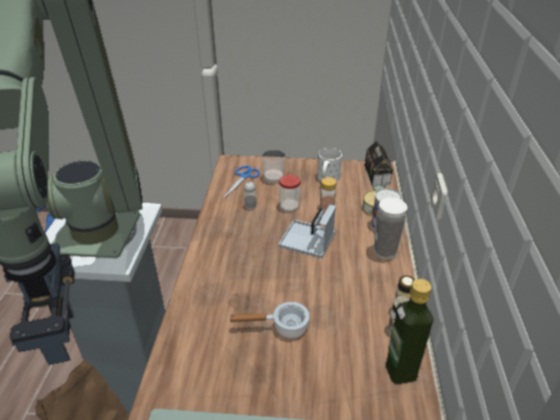

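The scene view shows the strainer at about (337,300) with its handle tip at (268,316), and the knock stand at (300,225). The jars are at (215,205), (259,192) and (301,187), the mug at (285,163) and the glass at (225,173). The side view agrees. I'll enlarge both for accurate pixels.

Run:
```python
from h import *
a=np.load("scene.npy"); b=np.load("side.npy")
cv2.imwrite("pics/sc_crop.png",cv2.resize(a[140:330,170:370],None,fx=3.15,fy=3.15,interpolation=cv2.INTER_CUBIC)[:600])
cv2.imwrite("pics/si_crop.png",cv2.resize(b[145:345,220:360],None,fx=3,fy=3,interpolation=cv2.INTER_CUBIC))
```

```text
(no output)
```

View pics/sc_crop.png

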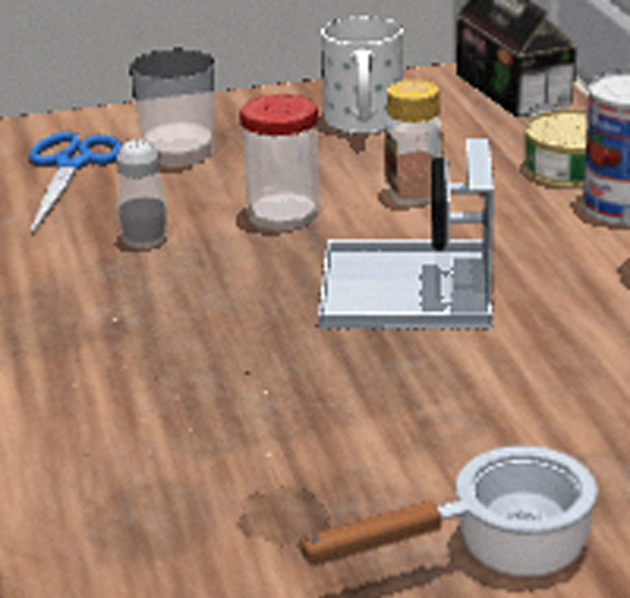

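View pics/si_crop.png

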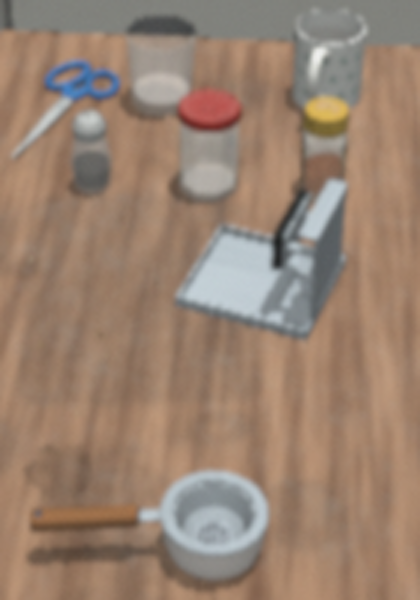

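The enlarged views show the rim ellipse centre at crop (527,488) in the scene and (215,514) in the side view. They also show the tray corners, the lids and the mug mouth, with its handle facing the camera.

Run:
```python
from h import *
S=cam("scene");T=cam("side")
s=lambda u,v:(170+u/3.15,140+v/3.15); t=lambda u,v:(220+u/3,145+v/3)
D=dict(rim=((527,488),(215,514),44),h_end=((311,544),(33,515),49),h_front=((440,510),(138,513),49),
 mug=((362,36),(331,28),93),glass=((172,70),(161,33),89),lid=((279,110),(210,107),99),shaker=((138,145),(90,118),90),spice=((414,92),(327,108),100),
 trayNL=((318,318),(177,297),12),trayNR=((493,318),(307,330),12),trayFL=((330,241),(226,226),12),padtop=((440,160),(303,192),97),padbot=((440,246),(275,262),53),
 brtopN=((493,186),(345,185),108),brtopF=((488,140),(345,185),108),mughandle=((363,50),(318,52),85))
for k,(a,b,z) in D.items(): print(k,onz(S,*s(*a),z).round()[:2],onz(T,*t(*b),z).round()[:2])
```

```text
rim [ 590. -310.] [ 591. -310.]
h_end [ 454. -329.] [ 453. -326.]
h_front [ 532. -321.] [ 533. -318.]
mug [672. 328.] [676. 344.]
glass [489. 311.] [491. 326.]
lid [554. 166.] [555. 170.]
shaker [434. 154.] [436. 155.]
spice [671. 165.] [672. 176.]
trayNL [535. -27.] [538. -22.]
trayNR [658. -67.] [660. -58.]
trayFL [575.  89.] [577.  90.]
padtop [650.  35.] [651.  38.]
padbot [632. -20.] [628. -13.]
brtopN [665. -43.] [689.  37.]
brtopF [690.  36.] [689.  37.]
mughandle [668. 313.] [663. 306.]
```

move_arm --motion '[[60,[0.8,0.6,-0.2],[0,0,-0.22]],[60,[0.85,0.62,-0.24],[0,0,-0.22]],[60,[0.85,0.62,-0.24],[0,0,-0.22]],[60,[0.85,0.62,-0.24],[0,0,-0.22]],[60,[0.85,0.62,-0.24],[0,0,-0.22]],[60,[0.85,0.62,-0.24],[0,0,-0.22]],[60,[0.85,0.62,-0.24],[0,0,-0.22]],[60,[0.85,0.62,-0.24],[0,0,-0.22]],[60,[0.85,0.62,-0.24],[0,0,-0.22]],[60,[0.85,0.62,-0.24],[0,0,-0.22]],[60,[0.85,0.62,-0.24],[0,0,-0.22]],[60,[0.85,0.62,-0.24],[0,0,-0.22]],[60,[0.85,0.62,-0.24],[0,0,-0.22]],[60,[0.85,0.62,-0.24],[0,0,-0.22]],[60,[0,0,0],[0,0,0]],[60,[0,0,0],[0,0,0]]]' --grip_force 40

```text
time_s: 1.43
ee_pos: [492.0, -323.3, 130.1]
ee_rot: [-179.9, 0.1, 7.7]
force: [0.4, -0.2, -0.6]
gripper_width: 59.9
gripper_force: 0.0
```

Run:
```python
from h import *
ci=cam("wrist"); im=grab_frame("wrist"); cv2.imwrite("pics/w1.png",im); np.save("w1.npy",im)
st=state(); print(st["time_s"],st["ee_pos"],st["ee_rot"],st["gripper_width"])
hsv=cv2.cvtColor(im,cv2.COLOR_BGR2HSV)
# predicted points
for P in ([454,-328,49],[532,-319,49],[590,-310,44],[491.5,-323,49]): print(P,proj(ci,P).round())
```

```text
1.4833 [ 491.37504598 -324.0250484   130.50317887] [-1.79977067e+02  7.81277548e-02  7.62425605e+00] 60.128094912560115
[454, -328, 49] [268. 261.]
[532, -319, 49] [270. 165.]
[590, -310, 44] [269.  83.]
[491.5, -323, 49] [268. 216.]
```

View pics/w1.png

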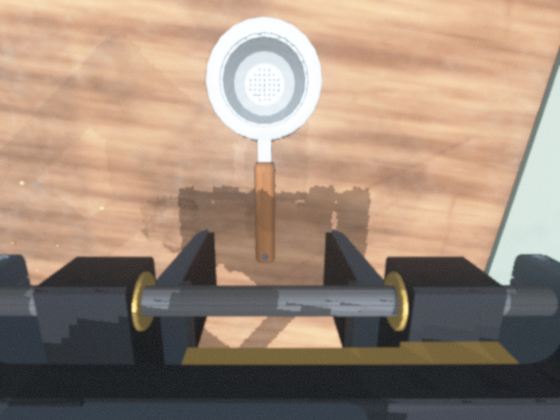

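The wrist view shows the rim centre at (264,79) and the handle running vertically from (264.5,163) to (264.5,262), slightly left of where I predicted.

Run:
```python
from h import *
ci=cam("wrist")
a=onz(ci,264,79,44);b=onz(ci,264.5,262,49);c=onz(ci,264.5,163,49)
print(a,b,c); d=c-b;e=a-b;print(np.degrees(np.arctan2(d[1],d[0])),np.degrees(np.arctan2(e[1],e[0])),np.hypot(*e[:2]))
```

```text
[ 591.44087303 -307.17888795   44.        ] [ 451.58288297 -325.75261243   49.        ] [ 532.10609102 -315.31302537   49.        ]
7.387018245800997 7.564852141663299 141.08593347721762
```

move_arm --motion '[[60,[0,0.12,-0.6],[0,0,0]],[60,[0,0,-0.9],[0,0,0]],[60,[0,0,-0.9],[0,0,0]],[60,[0,0,-0.9],[0,0,0]],[60,[0,0,-0.6],[0,0,0]],[60,[0,0,-0.38],[0,0,0]],[60,[0,0,0],[0,0,0]],[60,[0,0,0],[0,0,0]],[10,[0,0,0],[0,0,0]],[10,[0,0,0],[0,0,0]],[10,[0,0,0],[0,0,0]],[10,[0,0,0],[0,0,0]],[10,[0,0,0],[0,0,0]],[10,[0,0,0],[0,0,0]],[10,[0,0,0],[0,0,0]],[10,[0,0,0],[0,0,0]],[10,[0,0,0],[0,0,0]],[10,[0,0,0],[0,0,0]]]' --grip_force 40

```text
time_s: 2.98
ee_pos: [491.7, -321.2, 24.1]
ee_rot: [-180.0, -0.0, 7.5]
force: [-0.2, 1.0, 0.9]
gripper_width: 15.6
gripper_force: 39.9
```

move_arm --motion '[[10,[0,0,0.2],[0,0,0]],[10,[0,0,0.5],[0,0,0]],[10,[0,0,0.5],[0,0,0]],[10,[0,0,0.6],[0,0,0]],[10,[0,0,0.7],[0,0,0]],[10,[0,0,0.7],[0,0,0]],[10,[0,0,0.7],[0,0,0]],[10,[0,0,0.5],[0,0,0]],[10,[0,0,0],[0,0,0]],[10,[0,0,0],[0,0,0]]]'

```text
time_s: 3.82
ee_pos: [491.7, -321.4, 134.3]
ee_rot: [180.0, -0.0, 7.6]
force: [-0.4, 0.1, -2.0]
gripper_width: 15.8
gripper_force: 39.9
```

Run:
```python
from h import *
im=grab_frame("wrist"); ci=cam("wrist"); im2=grab_frame("scene")
cv2.imwrite("pics/w2.png",np.hstack([cv2.resize(im,(400,300)),cv2.resize(im2[100:400,160:460],(400,400))[:300]]))
st=state(); print(st["time_s"],st["ee_pos"],st["ee_rot"],st["gripper_width"],st["force"])
# pad black mask in the first scene/side pictures
for n,(r0,r1,c0,c1) in dict(scene=(186,224,300,320),side=(205,238,308,326)).items():
    a=np.load(n+".npy").astype(int); m=(a.max(2)<70).astype(np.uint8); m[:r0]=0;m[r1:]=0;m[:,:c0]=0;m[:,c1:]=0
    print(n,[(r,np.where(m[r])[0].min(),np.where(m[r])[0].max()) for r in range(r0,r1,2) if m[r].any()])
```

```text
3.9167 [ 490.93366871 -320.82157452  132.83484439] [-1.79921473e+02  1.03653218e-01  7.55121087e+00] 15.475450812325116 [ 0.33873557 -0.41349045 -1.57668682]
scene [(190, np.int64(308), np.int64(310)), (192, np.int64(307), np.int64(310)), (194, np.int64(307), np.int64(310)), (196, np.int64(307), np.int64(310)), (198, np.int64(307), np.int64(310)), (200, np.int64(307), np.int64(311)), (202, np.int64(307), np.int64(310)), (204, np.int64(307), np.int64(311)), (206, np.int64(307), np.int64(311)), (208, np.int64(307), np.int64(311)), (210, np.int64(307), np.int64(311)), (212, np.int64(307), np.int64(311)), (214, np.int64(307), np.int64(311)), (216, np.int64(307), np.int64(311)), (218, np.int64(307), np.int64(310))]
side [(209, np.int64(320), np.int64(320)), (211, np.int64(319), np.int64(319)), (213, np.int64(318), np.int64(318)), (215, np.int64(317), np.int64(317)), (217, np.int64(315), np.int64(316)), (219, np.int64(314), np.int64(314)), (221, np.int64(313), np.int64(313)), (223, np.int64(312), np.int64(313)), (225, np.int64(311), np.int64(313)), (227, np.int64(312), np.int64(313)), (229, np.int64(312), np.int64(313)), (231, np.int64(312), np.int64(313)), (233, np.int64(312), np.int64(312))]
```

View pics/w2.png

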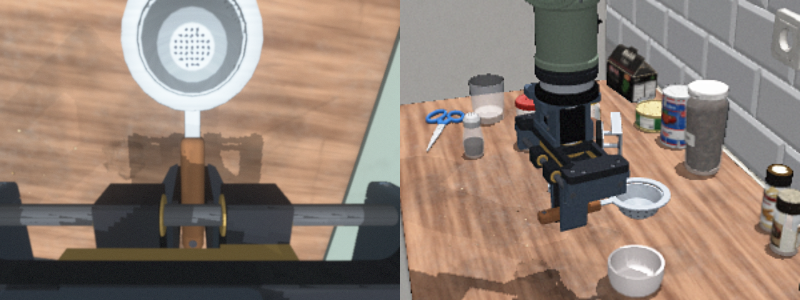

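The strainer hangs level in the gripper and the dish stayed on the table (dish at (635,270)). Next, the pad geometry from the pixels I already have.

Run:
```python
from h import *
S=cam("scene");T=cam("side")
f=onz(T,320,208.5,97);n=onz(T,311.5,224.5,97);m=onz(T,311.5,234,60)
d=f-n;print("side",f,n,m,np.hypot(*d[:2]),np.degrees(np.arctan2(d[1],d[0]))-90)
for u in(306.5,): 
  o,d=ray(S,u,204);print("scene plane yaw",np.degrees(np.arctan2(d[1],d[0]))-90); 
  for y in(-25,10,46): print((o+d*(y-o[1])/d[1]).round(1))
# tray corners scene/side averages -> yaw, centre
NL=np.array([536.5,-24.5]);NR=np.array([659,-62]);FL=np.array([576,89.5])
print(np.degrees(np.arctan2(*(NR-NL)[::-1])),np.degrees(np.arctan2(*(FL-NL)[::-1]))-90,(NR+FL)/2)
```

```text
side [647.7199234   40.18587649  97.        ] [626.36865466 -33.09669501  97.        ] [627.51657988 -28.28772217  60.        ] 76.3296270327754 -16.243764252766766
scene plane yaw -18.0679183281172
[622.6 -25.   93.7]
[634.1  10.   75.6]
[645.8  46.   56.9]
-17.020525611519858 -19.110752364329514 [617.5   13.75]
```

move_arm --motion '[[10,[-0.05,0.5,0],[0,0,-0.35]],[10,[-0.05,0.9,0],[0,0,-0.35]],[10,[-0.05,0.9,0],[0,0,-0.35]],[10,[-0.05,0.9,0],[0,0,-0.35]],[10,[-0.05,0.9,0],[0,0,-0.35]],[10,[-0.05,0.9,0],[0,0,-0.35]],[10,[-0.05,0.9,0],[0,0,-0.35]],[10,[-0.05,0.9,0],[0,0,-0.35]],[10,[-0.05,0.9,0],[0,0,-0.35]],[10,[-0.05,0.9,0],[0,0,-0.35]],[10,[-0.05,0.9,0],[0,0,-0.35]],[10,[-0.05,0.9,0],[0,0,-0.35]],[10,[-0.05,0.9,0],[0,0,-0.35]],[10,[-0.05,0.9,0],[0,0,-0.35]],[10,[-0.05,0.9,0],[0,0,-0.35]],[10,[-0.05,0.9,0],[0,0,-0.35]],[10,[-0.05,0.9,0],[0,0,-0.35]],[10,[0,0.34,0],[0,0,-0.35]],[10,[0,0,0],[0,0,0]],[10,[0,0,0],[0,0,0]]]'

```text
time_s: 5.58
ee_pos: [469.8, 59.8, 133.1]
ee_rot: [179.9, 0.1, -17.5]
force: [-0.6, -1.1, -1.4]
gripper_width: 15.6
gripper_force: 39.9
```

move_arm --motion '[[10,[0,0,-0.4],[0,0,0]],[10,[0,0,-0.7],[0,0,0]],[10,[0,0,-0.7],[0,0,0]],[10,[0,0,-0.7],[0,0,0]],[10,[0,0,-0.6],[0,0,-0.05]],[10,[0,0,0],[0,0,0]],[10,[0,0,0],[0,0,0]]]'

```text
time_s: 6.17
ee_pos: [469.8, 58.8, 55.8]
ee_rot: [179.9, 0.1, -17.9]
force: [0.3, -0.3, -1.0]
gripper_width: 15.7
gripper_force: 39.9
```

```bash
cat > look.py <<'E'
from h import *
import sys
def padcols(a):
    a=a.astype(int); m=(a.max(2)<70); return [(r,*np.where(m[r,296:325])[0][[0,-1]]+296) for r in range(188,222,6) if m[r,296:325].any()]
im=grab_frame("scene"); st=state(); print(st["time_s"],st["ee_pos"].round(1),st["ee_rot"].round(1),st["force"].round(2)); print([tuple(map(int,x)) for x in padcols(im)])
n=sys.argv[1]; np.save(n+".npy",im)
w=grab_frame("wrist"); c=cv2.resize(im[160:260,240:360],(480,400),interpolation=cv2.INTER_CUBIC); cv2.imwrite(f"pics/{n}.png",np.hstack([c,cv2.resize(w[:,180:480],(286,400))]))
E
python3 look.py k0
```

```text
6.2167 [470.7  59.1  56.6] [180.    0.  -17.9] [ 0.24 -0.58 -1.4 ]
[(194, 307, 310), (200, 307, 310), (206, 307, 324), (212, 307, 311), (218, 307, 310)]
```

View pics/k0.png

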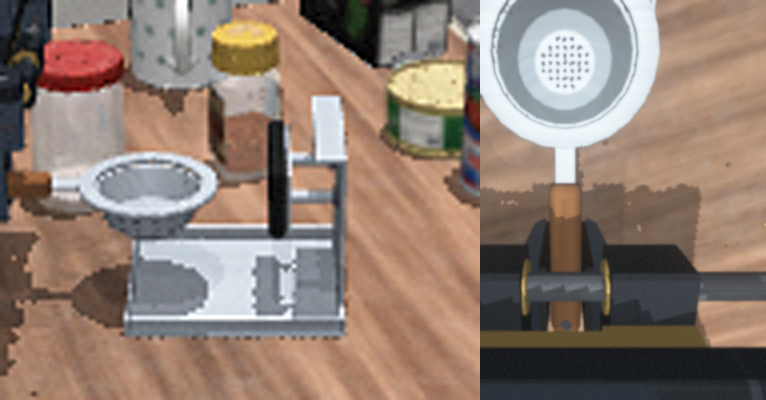

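The scene crop shows the rim nose at crop u=217 (294 px) and the pad face at u=268 (307 px), so the gap is about 31 mm. The heights match.

move_arm --motion '[[10,[0.4,-0.13,0],[0,0,0]],[10,[0.4,-0.13,0],[0,0,0]],[10,[0.3,-0.1,0],[0,0,0]],[10,[0.2,-0.06,0],[0,0,0]],[10,[0.15,-0.05,0],[0,0,0]],[10,[0.11,-0.03,0],[0,0,0]],[10,[0,0,0],[0,0,0]],[10,[0,0,0],[0,0,0]]]'

```text
time_s: 6.93
ee_pos: [509.0, 47.2, 56.3]
ee_rot: [180.0, 0.1, -17.9]
force: [-1.0, 0.7, -0.1]
gripper_width: 16.1
gripper_force: 39.9
```

```bash
python3 look.py k1
```

```text
6.9833 [508.9  47.2  56.3] [ 1.80e+02  1.00e-01 -1.78e+01] [-1.33 -0.85 -0.66]
[(194, 311, 315), (200, 311, 315), (206, 311, 324), (212, 312, 315), (218, 312, 315)]
```

Pad moved 4.4 px, about 10.7 mm, so the first knock is good. Retract, raise, and turn a quarter.

move_arm --motion '[[10,[-0.3,0.1,0],[0,0,0]],[10,[-0.4,0.13,0],[0,0,0]],[10,[-0.4,0.13,0],[0,0,0]],[10,[-0.42,0.13,0.3],[0,0,0]],[10,[0,0,0.7],[0,0,0]],[10,[0,0,0.7],[0,0,0]],[10,[0,0,0.7],[0,0,0]],[10,[0,0,0.6],[0,0,0.5]],[10,[0.09,-0.2,0],[0,0,1]],[10,[0.09,-0.2,0],[0,0,1]],[10,[0.09,-0.2,0],[0,0,1]],[10,[0.09,-0.2,0],[0,0,1]],[10,[0.09,-0.2,0],[0,0,1]],[10,[0.09,-0.2,0],[0,0,1]],[10,[0.09,-0.2,0],[0,0,1]],[10,[0.09,-0.2,0],[0,0,1]],[10,[0.09,-0.2,0],[0,0,1]],[10,[0.09,-0.2,0],[0,0,1]],[10,[0.09,-0.2,0],[0,0,1]],[10,[0.09,-0.2,0],[0,0,1]]]'

```text
time_s: 8.7
ee_pos: [497.5, -0.4, 132.1]
ee_rot: [180.0, -0.0, 32.4]
force: [-0.7, -0.1, -1.5]
gripper_width: 15.8
gripper_force: 39.9
```

move_arm --motion '[[10,[0.09,-0.2,0],[0,0,1]],[10,[0.09,-0.2,0],[0,0,1]],[10,[0.09,-0.25,0],[0,0,1]],[10,[0.09,-0.25,0],[0,0,1]],[10,[0.09,-0.25,0],[0,0,1]],[10,[0.09,-0.25,0],[0,0,1]],[10,[0.09,-0.25,0],[0,0,1]],[10,[0.09,-0.25,0],[0,0,1]],[10,[0.1,-0.3,0],[0,0,1]],[10,[0.1,-0.3,0],[0,0,1]],[10,[0,0,0],[0,0,0]],[10,[0,0,0],[0,0,0]],[10,[0,0,0],[0,0,0]]]'

```text
time_s: 9.78
ee_pos: [520.9, -62.5, 131.8]
ee_rot: [180.0, -0.0, 72.1]
force: [0.7, 0.9, -1.3]
gripper_width: 15.8
gripper_force: 39.9
```

move_arm --motion '[[10,[0,0,-0.4],[0,0,0]],[10,[0,0,-0.7],[0,0,0]],[10,[0,0,-0.7],[0,0,0]],[10,[0,0,-0.7],[0,0,0]],[10,[0,0,-0.52],[0,0,0]],[10,[0,0,0],[0,0,0]],[10,[0,0,0],[0,0,0]]]'

```text
time_s: 10.37
ee_pos: [520.7, -62.6, 55.1]
ee_rot: [-179.9, 0.0, 72.1]
force: [-0.6, -0.7, -2.3]
gripper_width: 15.9
gripper_force: 39.9
```

```bash
python3 look.py k2
```

```text
10.4167 [521.5 -62.8  56. ] [180.   -0.   72.1] [-0.27 -0.21 -1.45]
[(188, 296, 307), (194, 296, 310), (200, 296, 310), (206, 301, 324), (212, 307, 311), (218, 307, 310)]
```

View pics/k2.png

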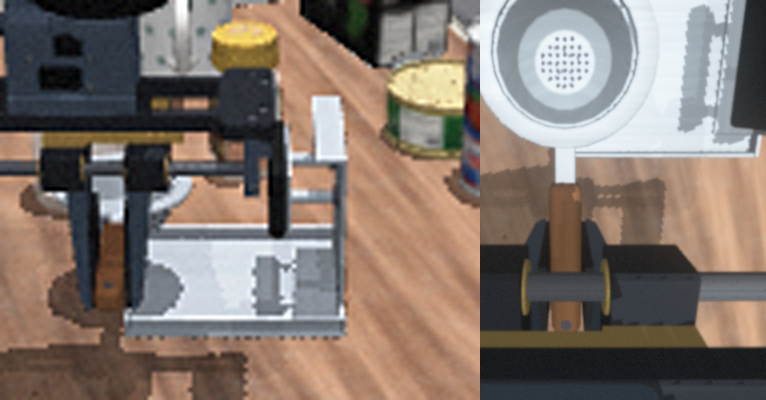

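The view shows the rim side about 45 mm from the pad face (crop u=190 against 268), with the gripper clear of the bracket. Knock with the side.

move_arm --motion '[[10,[0.4,-0.13,0],[0,0,0]],[10,[0.5,-0.16,0],[0,0,0]],[10,[0.4,-0.13,0],[0,0,0]],[10,[0.3,-0.1,0],[0,0,0]],[10,[0.2,-0.06,0],[0,0,0]],[10,[0.2,-0.06,0],[0,0,0]],[10,[0.11,-0.04,0],[0,0,0]],[10,[0,0,0],[0,0,0]],[10,[0,0,0],[0,0,0]]]'

```text
time_s: 11.22
ee_pos: [573.7, -79.9, 55.8]
ee_rot: [-179.9, 0.0, 72.2]
force: [-1.0, 0.4, -0.5]
gripper_width: 15.4
gripper_force: 39.9
```

```bash
python3 look.py k3
```

```text
11.2667 [573.5 -79.8  55.8] [-179.9    0.    72.2] [-1.3   0.91 -0.77]
[(188, 296, 324), (194, 313, 324), (200, 298, 307), (206, 298, 324), (212, 297, 315), (218, 296, 314)]
```

View pics/k3.png

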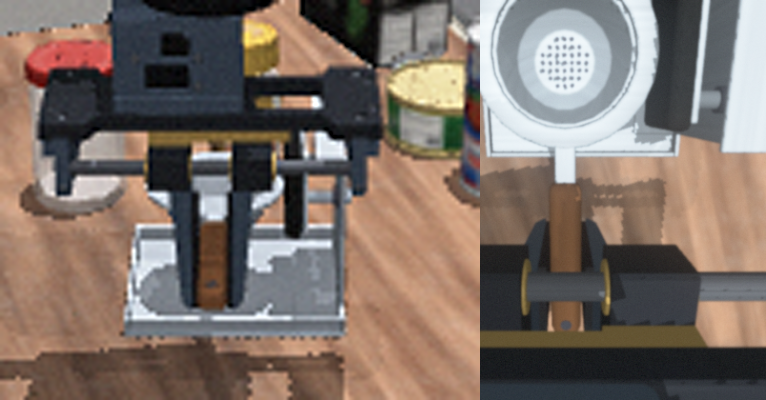

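The pad was pushed in about 10 mm (right edge 310.5→314.5 px), and the wrist view shows the rim side against it. Retract, lift, and carry over the jars to a look point beside the mug.

move_arm --motion '[[10,[-0.3,0.1,0],[0,0,0]],[10,[-0.5,0.16,0],[0,0,0]],[10,[-0.5,0.16,0],[0,0,0]],[10,[-0.4,0.13,0.2],[0,0,0]],[10,[-0.2,0.06,0.6],[0,0,0]],[10,[0,0,0.8],[0,0,0]],[10,[0,0,0.8],[0,0,0]],[10,[0,0,0.8],[0,0,0]],[10,[0,0,0.8],[0,0,0]],[10,[0,0,0.6],[0,0,0]],[10,[0,0.3,0.4],[0,0,0]],[10,[0.1,0.8,0],[0,0,0]],[10,[0.1,0.9,0],[0,0,0]],[10,[0.1,0.9,0],[0,0,0]],[10,[0.1,0.9,0],[0,0,0]],[10,[0.1,0.9,0],[0,0,0]],[10,[0.1,0.9,0],[0,0,0]],[10,[0.1,0.9,0],[0,0,0]],[10,[0.1,0.9,0],[0,0,0]],[10,[0.1,0.9,0],[0,0,0]]]'

```text
time_s: 12.98
ee_pos: [548.3, 144.3, 180.8]
ee_rot: [-180.0, 0.0, 72.2]
force: [-0.3, 0.0, -0.8]
gripper_width: 15.8
gripper_force: 39.9
```

move_arm --motion '[[10,[0.1,0.9,0],[0,0,0]],[10,[0.1,0.9,0],[0,0,0]],[10,[0.1,0.9,0],[0,0,0]],[10,[0.05,0.9,0],[0,0,0]],[10,[0,0.8,0],[0,0,0]],[10,[0,0.7,0],[0,0,0]],[10,[0,0,0],[0,0,0]],[10,[0,0,0],[0,0,0]],[10,[0,0,0],[0,0,0]]]'

```text
time_s: 13.73
ee_pos: [557.3, 269.8, 180.7]
ee_rot: [-180.0, 0.1, 72.2]
force: [0.4, 0.0, -1.9]
gripper_width: 15.8
gripper_force: 39.9
```

Run:
```python
from h import *
ci=cam("wrist"); w=grab_frame("wrist"); np.save("w3.npy",w); np.save("w3cam.npy",np.array([ci[0]],dtype=object),allow_pickle=True)
sc=grab_frame("side"); st=state(); print(st["time_s"],st["ee_pos"],st["ee_rot"])
print(proj(ci,[674,336,93]))
cv2.imwrite("pics/w3.png",w)
```

```text
13.8333 [557.6764416  269.3292027  180.94371713] [-1.79992025e+02  3.32865467e-02  7.21009901e+01]
[394.77831878  82.93542893]
```

View pics/w3.png

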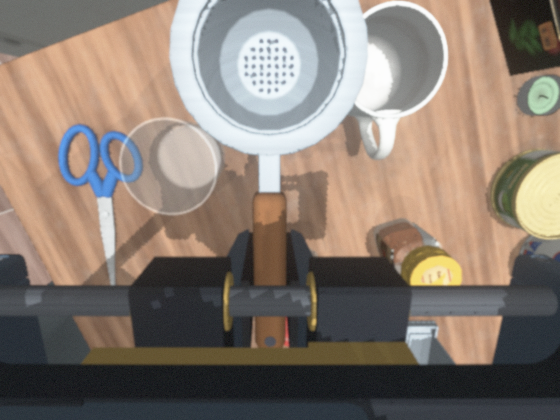

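The wrist view shows the mug mouth right of the basket, with its right edge at (447,55), its top at (400,2) and its handle at (380,135). The glass is at (170,165), to the left. Next I'll fit circles to the mug and rim edges.

Run:
```python
from h import *
w=np.load("w3.npy"); ci=cam("wrist"); hsv=cv2.cvtColor(w,cv2.COLOR_BGR2HSV)
wood=cv2.medianBlur(((hsv[...,1]>55)).astype(np.uint8),3)
def edge(c,angs,r0,r1,z):
    P=[]
    for a in np.radians(angs):
        for r in np.arange(r0,r1,.5):
            u,v=c[0]+r*np.cos(a),c[1]+r*np.sin(a)
            if not(0<=v<419.5 and 0<=u<559): break
            if wood[int(round(v)),int(round(u))]: P.append(onz(ci,u,v,z)[:2]);break
    P=np.array(P)
    for _ in range(3):
        A=np.c_[2*P,np.ones(len(P))];x=np.linalg.lstsq(A,(P**2).sum(1),rcond=None)[0];R=np.sqrt(x[2]+x[:2]@x[:2])
        e=np.hypot(*(P-x[:2]).T)-R; P=P[abs(e)<2.5*max(e.std(),.3)]
    print(x[:2].round(1),R.round(1),len(P),e.std().round(2)); return x[:2]
m=edge((395,58),range(-70,60,3),35,75,93)
r=edge((269,65),list(range(20,80,3))+list(range(100,175,3)),80,110,201.5)
print("tcp",state()["ee_pos"][:2],"delta",m-r,(m-r)/25,(m-r)[:2], "rim-tcp",r-state()["ee_pos"][:2])
```

```text
[675.3 349.4] 40.5 43 0.25
[587.5 364.1] 41.4 29 0.18
tcp [557.6764416 269.3292027] delta [ 87.81114033 -14.69985686] [ 3.51244561 -0.58799427] [ 87.81114033 -14.69985686] rim-tcp [29.85155735 94.75967257]
```

move_arm --motion '[[10,[0.3,-0.05,0],[0,0,0]],[10,[0.5,-0.09,0],[0,0,0]],[10,[0.6,-0.1,0],[0,0,0]],[10,[0.6,-0.1,0],[0,0,0]],[10,[0.6,-0.1,0],[0,0,0]],[10,[0.5,-0.09,0],[0,0,0]],[10,[0.3,-0.05,0],[0,0,0]],[10,[0.14,-0.02,-0.2],[0,0,0]],[10,[0,0,-0.4],[0,0,0]],[10,[0,0,-0.5],[0,0,0]],[10,[0,0,-0.5],[0,0,0]],[10,[0,0,-0.4],[0,0,0]],[10,[0,0,-0.3],[0,0,0]],[10,[0,0,-0.16],[0,0,0]],[10,[0,0,0],[0,0,0]],[10,[0,0,0],[0,0,0]],[10,[0,0,0],[0,0,0]]]'

```text
time_s: 15.25
ee_pos: [646.9, 255.5, 120.3]
ee_rot: [179.9, -0.1, 72.2]
force: [0.5, 0.1, -1.4]
gripper_width: 15.4
gripper_force: 39.9
```

Run:
```python
from h import *
a=grab_frame("scene");b=grab_frame("side");st=state();print(st["time_s"],st["ee_pos"],st["ee_rot"],st["force"])
f=lambda i:cv2.resize(i,(400,400),interpolation=cv2.INTER_CUBIC)
cv2.imwrite("pics/end.png",np.hstack([f(a[110:210,235:335]),f(b[110:210,280:380])]))
S=cam("scene");T=cam("side")
r=st["ee_pos"][:2]+[30.2,95.2]
for n,c in(("scene",S),("side",T)): print(n,"rim",proj(c,[*r,140]),"mouth if centred",proj(c,[*r,93]))
```

```text
15.35 [646.85344289 255.39506509 120.34715433] [ 1.79924873e+02 -5.77613306e-02  7.21511290e+01] [-0.35882702 -0.68285649 -1.48303437]
scene rim [284.30372255 133.65522769] mouth if centred [284.62968973 148.74290692]
side rim [331.53034274 140.64213369] mouth if centred [330.66457695 153.31832934]
```

View pics/end.png

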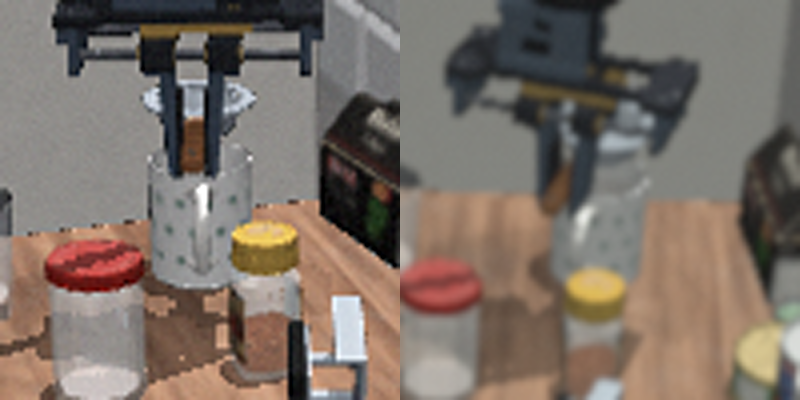

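Both views show the basket above the mug with a clear gap, centred left to right in the scene view (rim centre 284.8 px, mug 285.2 px). I'll check the depth direction against the first scene picture.

Run:
```python
from h import *
for n,u in(("scene",279),("side",330)):
    a=np.load(n+".npy").astype(int); c=cam(n)
    print(n,[(r,int(a[r,u-3:u+4].mean())) for r in range(138,168)])
    for y in(335,342,349):
        C=[(675+39*np.cos(t),y+39*np.sin(t)) for t in np.linspace(0,6.28,90)]
        p=np.array([proj(c,[*q,93]) for q in C]); print(y,"mouth v",p[:,1].min().round(1),p[:,1].max().round(1),"u",p[:,0].min().round(1),p[:,0].max().round(1),"base front v",max(proj(c,[*q,0])[1] for q in C).round(1))
```

```text
scene [(138, 140), (139, 141), (140, 140), (141, 140), (142, 139), (143, 140), (144, 139), (145, 151), (146, 149), (147, 148), (148, 152), (149, 151), (150, 152), (151, 149), (152, 147), (153, 201), (154, 156), (155, 151), (156, 161), (157, 158), (158, 144), (159, 144), (160, 136), (161, 134), (162, 148), (163, 151), (164, 151), (165, 152), (166, 144), (167, 133)]
335 mouth v 146.1 155.2 u 272.2 298.6 base front v 184.7
342 mouth v 145.3 154.4 u 271.6 297.9 base front v 183.8
349 mouth v 144.6 153.6 u 271.0 297.2 base front v 182.9
side [(138, 127), (139, 127), (140, 127), (141, 127), (142, 127), (143, 127), (144, 127), (145, 127), (146, 127), (147, 128), (148, 133), (149, 136), (150, 138), (151, 139), (152, 138), (153, 135), (154, 130), (155, 127), (156, 126), (157, 128), (158, 146), (159, 169), (160, 171), (161, 169), (162, 167), (163, 156), (164, 140), (165, 133), (166, 134), (167, 136)]
335 mouth v 149.7 162.0 u 318.0 342.1 base front v 186.1
342 mouth v 148.6 160.9 u 318.1 342.0 base front v 185.0
349 mouth v 147.6 159.8 u 318.1 342.0 base front v 183.8
```

The mug's mouth edges in both views match y ≈ 349, so the strainer is centred. Handing in.

```bash
python3 -c "
from h import *
print(job_done())"
```

```text
the job is handed in; nothing more can be done
None
```

I knocked the strainer twice against the pad, nose first and then its side, pushing the pad in about 10 mm each time. It is now held level over the mug, centred to within a few millimetres with its underside about 15 mm above the mouth, and the job was handed in after about 15 s of robot time.

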